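# Load the hubs into the mould and close it

### The job

Load the mould: pick out the three flanged hubs from the parts on the bench and stand each one, flange down, in the recess of its own size in the mould. Then close the mould: lower the cover plate over the two dowel pins until it lies flat on both end blocks, and let go. The plain sleeve and the hexagon nut are not wanted: leave them where they are.

Things in the scene. Friction and masses are not known exactly. Their poses are not given: they have to be found in the camera images.
- hub_large: the large flanged hub: steel, standing loose on its flange (the flange, 52 mm across and 6 mm thick, is the foot; a plain round barrel 30 mm across rises from it to 46 mm in all, with a blind bore in its top). Origin: centre of the underside; z: up along the barrel
- hub_medium: the medium flanged hub: steel, standing loose on its flange (the flange, 42 mm across and 6 mm thick, is the foot; a plain round barrel 23 mm across rises from it to 40 mm in all, with a blind bore in its top). Origin: centre of the underside; z: up along the barrel
- hub_small: the small flanged hub: steel, standing loose on its flange (the flange, 32 mm across and 6 mm thick, is the foot; a plain round barrel 16 mm across rises from it to 34 mm in all, with a blind bore in its top). Origin: centre of the underside; z: up along the barrel
- nest_large: nest for the large hub, fixed in the mould: white plastic block 68 mm square, 10 mm high, with a flat round recess 58 mm across and 5 mm deep in its top, dark-floored (3 mm room round the flange). Origin: centre of its underside, on the mould's base plate 12 mm above the bench; recess floor 5 mm above the origin; axes parallel to the mould's. The nests sit in a row along the mould's x, 69 mm apart, in any order
- nest_medium: nest for the medium hub, fixed in the mould: white plastic block 68 mm square, 10 mm high, with a flat round recess 48 mm across and 5 mm deep in its top, dark-floored (3 mm room round the flange). Origin: centre of its underside, on the mould's base plate 12 mm above the bench; recess floor 5 mm above the origin; axes parallel to the mould's. The nests sit in a row along the mould's x, 69 mm apart, in any order
- nest_small: nest for the small hub, fixed in the mould: white plastic block 68 mm square, 10 mm high, with a flat round recess 38 mm across and 5 mm deep in its top, dark-floored (3 mm room round the flange). Origin: centre of its underside, on the mould's base plate 12 mm above the bench; recess floor 5 mm above the origin; axes parallel to the mould's. The nests sit in a row along the mould's x, 69 mm apart, in any order
- mould: lower half of an aluminium mould, fixed: base plate 264 (x) by 104 (y) by 12 mm, an end block (28 mm along x, full width) on each end, tops 68 mm above the bench, long sides open. On each end block stands a steel dowel pin, 12 mm across, 16 mm high (last 7 mm tapered), at x = -118 and +118, y = 0. Origin: centre of the underside, on the bench
- cover: cover plate, loose, flat on the bench: aluminium, 264 (x) by 104 (y) by 8 mm, 0.6 kg, with 14.5 mm dowel holes at x = -118 and +118, y = 0 (either way round fits). A dark bar handle along x, 100 mm long, 14 wide, 12 high, bridges its middle, its top 44 mm above the plate's underside; brass ports 15 mm high stand at x = -85 and +85. Origin: centre of the plate's underside; z up
- sleeve: not part of the job: a plain steel sleeve, a straight tube 30 mm across and 36 mm tall, no flange. Origin: centre of the underside
- nut: not part of the job: a steel hexagon nut, 36 mm across flats, 19 mm high, lying flat. Origin: centre of the underside
Mind the look-alikes: they are no part of the job. Leave any green look-alike of the hub_small alone.

How it is judged:
On the way:
1. all three hubs stand in their own recesses (horizontal distance between hub_large and nest_large below 0.006 m and z of hub_large in the frame of nest_large below 0.0075 m and angle between each of hub_large, hub_medium, hub_small's own z axis and vertical below 0.08 rad and horizontal distance between hub_medium and nest_medium below 0.006 m and z of hub_medium in the frame of nest_medium below 0.0075 m and horizontal distance between hub_small and nest_small below 0.006 m and z of hub_small in the frame of nest_small below 0.0075 m), for 0.2 s.
At the end, for the whole second after the job is handed in: Each hub stands on the floor of its own recess (within 6 mm of its centre, 0.08 rad of upright); the cover lies on both end blocks, pins in its holes (underside 65.5-70.5 mm up, within 5 mm, 0.04 rad turn, 0.03 rad tilt); all at rest; sleeve and nut not moved over 40 mm (all of step 1 and horizontal distance between cover and mould below 0.005 m and z of cover in the frame of mould between 0.0655 and 0.0705 m and angle between the x axis of cover and the x axis of mould, either way round below 0.04 rad and angle between cover's own z axis and vertical below 0.03 rad and linear speed of each of cover, hub_large, hub_medium, hub_small below 0.02 m/s); the robot touches nothing.
It fails at once if the sleeve is moved more than 40 mm (distance of sleeve from where it was at the start of the episode above 0.04 m).
It fails at once if the nut is moved more than 40 mm (distance of nut from where it was at the start of the episode above 0.04 m).
It also fails if it takes over 118 s, if anything falls off the work surface, if the arm or the gripper's body presses on something with over 40 N, if the wrist force passes 120 N, or if a joint passes its speed limit or range.

### The arm

A 7-joint arm with a two-finger parallel gripper is mounted at the origin on the work surface. World frame = base frame: x ahead of the robot, y to its left, z up, the work surface at z = 0. Lengths are in m, angles in rad, forces in N, time in s.
With the tool pointing down it reaches from about 0.425 to 0.825 m from the base axis. Payload 3.6 kg.
Tool frame: the origin (TCP) lies where the fingers leave the gripper's body, on its centre line; the fingertips stand 73 mm ahead of it and the grasp point (between the pads) lies 54 mm ahead of it; x points along the fingers, y is the direction in which the jaws open and shut, and the axes are right-handed (so a half turn about x gives the same grasp; the last joint's range is limited). The gripper opens to 85 mm and grips with 20 to 120 N. Pads are 22 mm wide; open, the fingers measure 114 mm over their backs; the gripper's body (76 mm by 85 mm) begins 54 mm behind the grasp point. The pads swing forward as they close: fully open they stand 13 mm farther back than shut.
Start: joints at [1.288, 0.615, -0.013, 1.423, 0.008, 1.103, -0.04], TCP at [0.164, -0.629, 0.304] pointing down, gripper open.
Joint ranges: [-3.12, 3.12], [-0.3, 2.06], [-1.34, 1.32], [0.26, 2.42], [-1.36, 4.5], [0.01, 1.98], [-2.84, 2.84]. Speed limits (rad/s): [2.79, 2.79, 3.14, 3.14, 3.14, 3.14, 3.14].

### API

Orientations are given as a unit quaternion [x, y, z, w].
In Python, from station import arm, snapshot, camera_info, ticket gives the robot as it stands. Calls block until the motion is done:
- arm.movep(position, orientation): joint-space move of the TCP to a pose.
- arm.line_to(position, velocity=0.15, ori=None): straight line of the TCP; ori=None keeps the orientation; velocity is the mean speed in m/s.
- arm.move_j(angles): joint-space move.
- arm.move_gripper(opening, effort=None): opening from 0.0 (shut) to 1.0 (fully open); effort is the grip in N (None keeps the last); returns when the fingers have stopped.
- arm.pause(seconds).
- arm.ik(position, orientation): joint angles nearest the present ones, or None.
- snapshot(name): name is "scene" or "top"; returns the picture (384x512x3 uint8, blue, green, red); there is no depth.
- camera_info(name): a dict with "fx", "fy", "cx", "cy" (pixels), "dist_coeffs" ([k1, k2, p1, p2, k3] as OpenCV has them; the pictures are not rectified), "R" (3x3) and "t" (3): a world point X has camera coordinates R X + t. Camera axes: x right, y down, z forward; pixel columns grow to the right and rows downward; lengths in m; the calibration is good to about 2 mm. A picture is of the moment at which its call begins. camera_info takes no time and is no camera call.
A pose or a line that the arm cannot do raises arm.MotionError and nothing moves.
- ticket.finish_job(): hands the job in, once; it reports no verdict.
Readings, each from a call of its own:
- arm.read_time(): time.
- arm.read_joint_positions(): joint angles.
- arm.read_dq(): joint speeds.
- arm.read_effort(): joint torques, N m.
- arm.read_tool_pos(): TCP position.
- arm.read_eef_rot(): TCP orientation.
- arm.read_ft_force(): force on the tool from outside, world axes, zero at the start.
- arm.read_wrist_torque(): the same for the moment, N m.
- arm.read_opening(): opening from 0.0 (shut) to 1.0 (fully open).
Only numpy, scipy, OpenCV 4.12 (cv2) and the standard library are available. Lean on these libraries where they do the work, as an engineer would, in place of code of your own. Each camera call takes 0.05 s, during which the arm holds its last target. There are 200 camera calls.

## Working session

There is one attempt and no reset: what is moved stays moved. The work goes in short steps, each a Python script; the robot and the scene stay as the last script left them, time stands still between calls to the robot, and variables do not carry over. Pictures are saved under pics/ and viewed, about 12 in all and at most 16, crops included, and the job is handed in when it is done.

```bash
ls; mkdir -p pics; python3 - <<'E'
from station import arm,snapshot,camera_info
import cv2,numpy as np
for n in("scene","top"):
    im=snapshot(n);cv2.imwrite(f"pics/{n}0.png",im);c=camera_info(n)
    print(n,{k:np.round(v,4).tolist() for k,v in c.items()})
    cv2.imwrite(f"pics/{n}0b.png",cv2.resize(im,(800,600),interpolation=cv2.INTER_CUBIC))
print(arm.read_eef_rot(),arm.read_time())
E
```

```text
pics
scene {'fx': 498.4769, 'fy': 498.4769, 'cx': 259.6745, 'cy': 198.3914, 'dist_coeffs': [0.0249, 0.0, 0.0, 0.0, 0.0], 'R': [[-0.7558, 0.6544, 0.0238], [0.3784, 0.4661, -0.7997], [-0.5344, -0.5954, -0.5999]], 't': [0.3945, -0.171, 1.4056]}
top {'fx': 416.7109, 'fy': 416.7109, 'cx': 260.2518, 'cy': 188.7149, 'dist_coeffs': [-0.0634, 0.0, 0.0, 0.0, 0.0], 'R': [[-0.002, -1.0, -0.0042], [-0.9811, 0.0027, -0.1934], [0.1934, 0.0038, -0.9811]], 't': [-0.0097, 0.5317, 1.1164]}
[-0.70121667 -0.09104195  0.70143889 -0.08938692] 0.1
```

View pics/top0b.png

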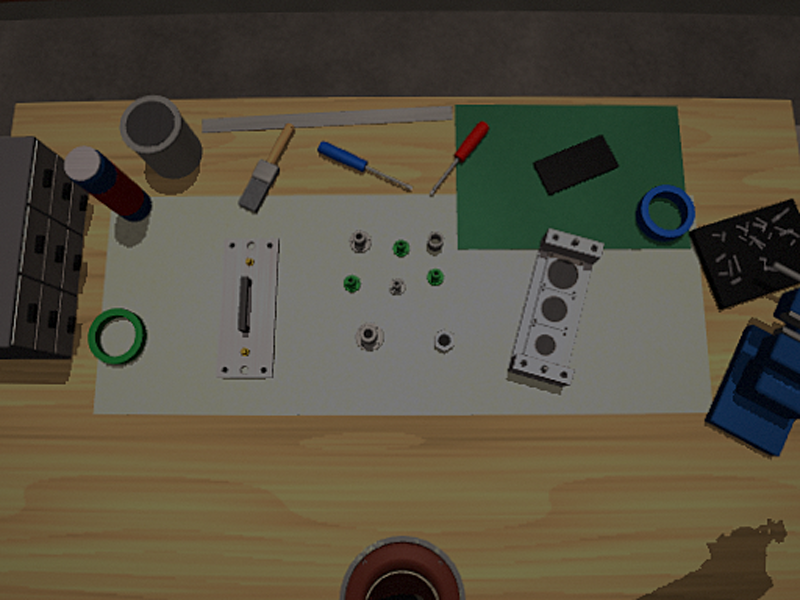

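View pics/scene0b.png

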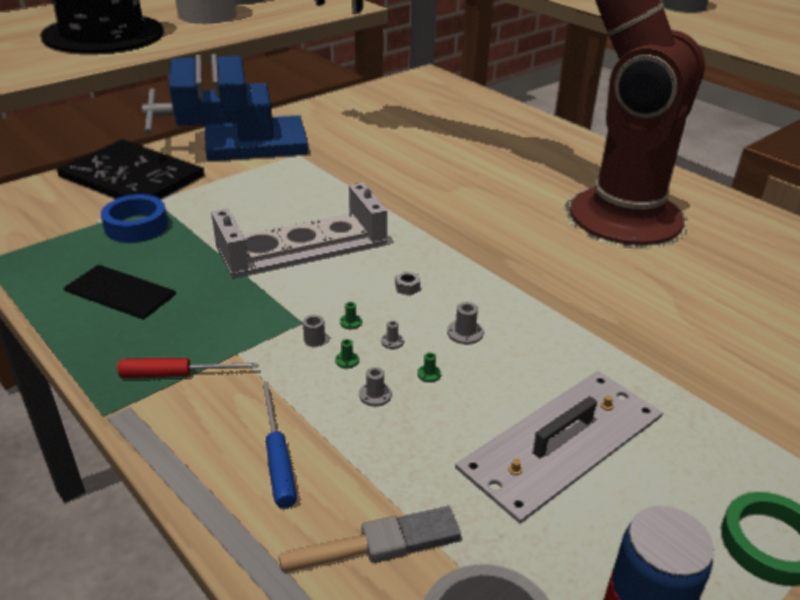

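The top view shows, in 800x600 pixels:
- **Steel hubs:** large at (369,336), medium at (360,241), small at (397,287).
- **Green look-alikes:** (401,247), (352,284) and (435,277).
- **Not wanted:** sleeve at (435,241) and nut at (444,341).
- **Mould and cover:** mould at (555,310) with its large nest at the far end, cover at (248,308).

The steel part at (397,287) is the only non-green small hub, so it fits the description. I'll confirm that in enlarged crops.

```bash
cat > h.py <<'E'
import cv2,numpy as np
from station import arm,snapshot,camera_info,ticket
def K(c): return np.array([[c["fx"],0,c["cx"]],[0,c["fy"],c["cy"]],[0,0,1.]])
def ray(n,uv,z):
    c=camera_info(n);R=np.array(c["R"]);t=np.array(c["t"])
    p=cv2.undistortPoints(np.array([[uv]],float),K(c),np.array(c["dist_coeffs"]))[0,0]
    d=R.T@[p[0],p[1],1];o=-R.T@t
    return o+d*(z-o[2])/d[2]
def proj(n,X):
    c=camera_info(n)
    return cv2.projectPoints(np.array(X,float).reshape(-1,3),cv2.Rodrigues(np.array(c["R"]))[0],np.array(c["t"]),K(c),np.array(c["dist_coeffs"]))[0][:,0]
def crop(im,x0,y0,w,h,s):
    o=cv2.resize(im[y0:y0+h,x0:x0+w],None,fx=s,fy=s,interpolation=cv2.INTER_CUBIC)
    o=np.clip(o.astype(float)*1.5,0,255).astype(np.uint8)
    for x in range(-(-x0//10)*10,x0+w,10):
        cv2.line(o,((x-x0)*s,0),((x-x0)*s,6),(0,0,255),1);cv2.putText(o,str(x),((x-x0)*s,16),0,.35,(0,0,255))
    for y in range(-(-y0//10)*10,y0+h,10):
        cv2.line(o,(0,(y-y0)*s),(6,(y-y0)*s),(0,0,255),1);cv2.putText(o,str(y),(8,(y-y0)*s+4),0,.35,(0,0,255))
    return o
E
python3 - <<'E'
from h import *
t=cv2.imread("pics/top0.png");s=cv2.imread("pics/scene0.png")
a=np.hstack([crop(t,215,143,80,85,5),crop(t,322,143,80,110,5)[:425]]) if 0 else None
A=crop(t,215,143,80,110,5);B=crop(t,320,143,80,110,5)
cv2.imwrite("pics/c1.png",np.hstack([A,B]))
A=crop(s,180,165,140,110,5)[:, :];B=crop(s,125,110,130,75,6)
cv2.imwrite("pics/c2.png",A);cv2.imwrite("pics/c3.png",B)
E
```

```text
(no output)
```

View pics/c1.png

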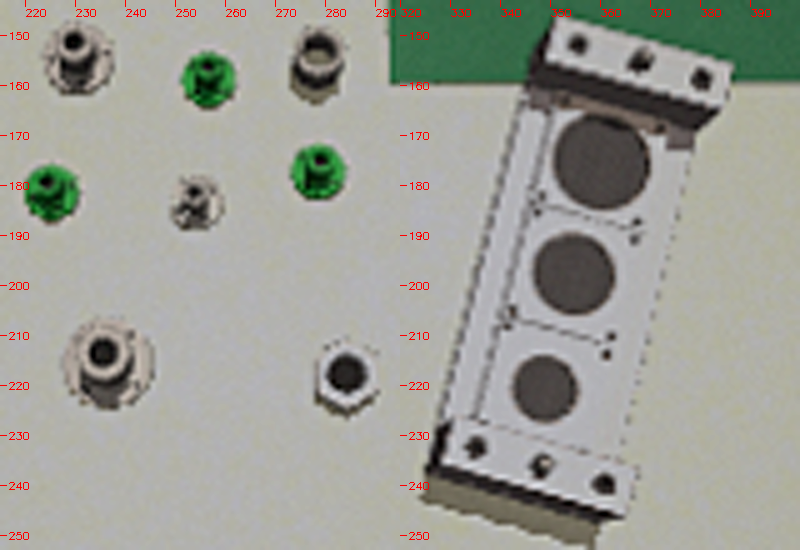

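View pics/c2.png

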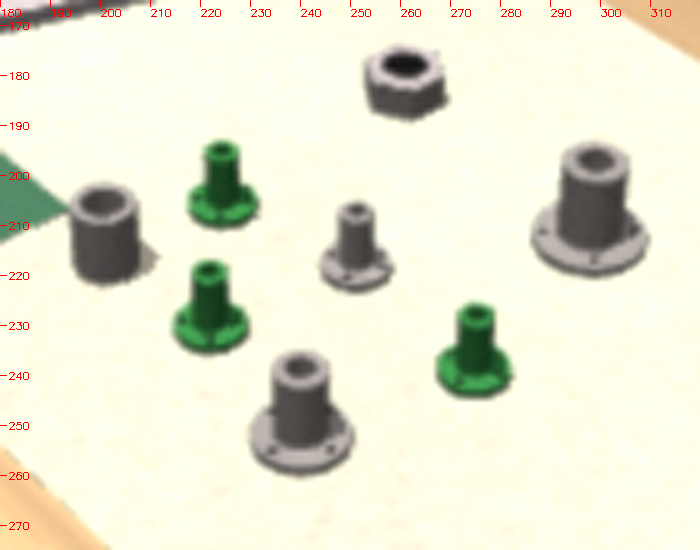

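View pics/c3.png

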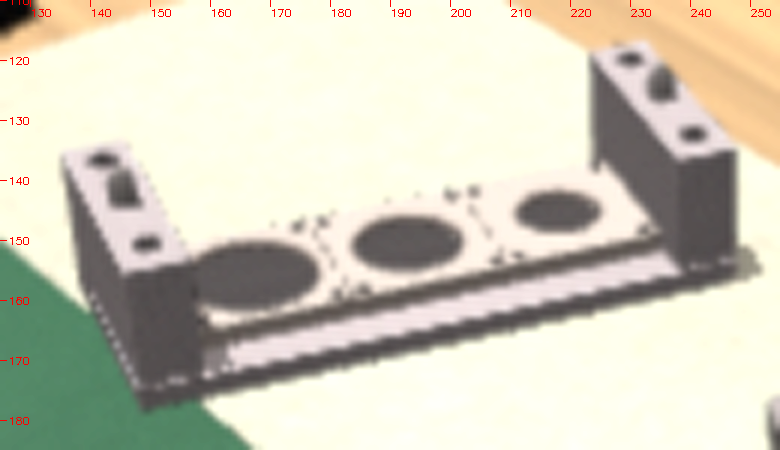

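The crops confirm it. In the top view, the steel small hub is at (252,182), medium at (228,155) and large at (236,217). The green ones and the sleeve and nut are elsewhere. The nests run large, medium, small from far to near, at (360,175), (355,198) and (348,221). Next I take dark-blob centroids in both views.

```bash
cat >> h.py <<'E'
def blobs(im,x0,y0,x1,y1,thr,amin=3,amax=900):
    g=im.max(axis=2)[y0:y1,x0:x1].astype(float)
    g=cv2.resize(g,None,fx=4,fy=4,interpolation=cv2.INTER_CUBIC)
    n,l,st,ce=cv2.connectedComponentsWithStats((g<thr).astype(np.uint8))
    return [((ce[i][0]+.5)/4-.5+x0,(ce[i][1]+.5)/4-.5+y0,st[i][4]/16) for i in range(1,n) if amin<st[i][4]/16<amax]
E
python3 - <<'E'
from h import *
t=cv2.imread("pics/top0.png");s=cv2.imread("pics/scene0.png")
P=lambda *a:print(a[0],[tuple(np.round(b,1).tolist()) for b in a[1]])
for thr in(50,75): 
    P(f"T parts {thr}",blobs(t,215,143,295,228,thr))
    P(f"T mould {thr}",blobs(t,320,143,395,255,thr))
    P(f"T cover {thr}",blobs(t,140,148,180,245,thr))
for thr in(70,110):
    P(f"S parts {thr}",blobs(s,180,165,320,270,thr))
    P(f"S mould {thr}",blobs(s,125,110,255,185,thr))
    P(f"S cover {thr}",blobs(s,290,235,430,335,thr))
cv2.imwrite("pics/c4.png",np.hstack([crop(t,138,148,44,98,6),crop(s,290,235,130,98,4)[:588] if 0 else cv2.resize(crop(s,290,235,135,98,4),(520,588))[:,:520]]))
E
```

```text
T parts 50 [(229.3, 150.8, 10.7), (278.6, 151.6, 18.6), (230.1, 157.0, 33.4), (256.2, 155.5, 5.1), (277.4, 158.3, 25.0), (255.9, 159.9, 18.5), (278.8, 174.3, 5.2), (277.6, 178.4, 16.5), (223.9, 178.8, 6.1), (224.5, 182.9, 21.3), (253.4, 180.9, 4.2), (253.6, 184.8, 11.8), (235.2, 213.1, 23.9), (283.8, 217.4, 40.8), (235.7, 218.9, 27.1), (281.9, 224.2, 3.3)]
T mould 50 [(361.7, 160.9, 202.4), (355.2, 151.5, 7.2), (367.5, 155.2, 9.8), (379.8, 158.5, 9.8), (360.2, 174.9, 232.9), (354.4, 197.4, 147.1), (348.3, 220.2, 90.1), (341.0, 239.8, 115.6), (334.8, 232.1, 9.4), (347.4, 236.1, 7.9), (360.5, 239.4, 11.1)]
T cover 50 [(178.0, 157.8, 4.6), (148.2, 156.6, 6.0), (172.2, 156.6, 7.0), (156.1, 194.9, 165.3), (176.0, 197.7, 5.4), (175.0, 220.8, 7.2), (143.5, 236.2, 8.0), (168.3, 236.4, 8.8)]
T parts 75 [(293.6, 150.6, 26.1), (229.3, 150.7, 14.4), (277.7, 156.3, 84.1), (230.2, 157.2, 49.1), (256.2, 159.2, 57.2), (278.8, 174.2, 8.9), (277.8, 178.9, 40.7), (224.7, 182.2, 55.1), (253.2, 184.6, 36.7), (235.2, 213.0, 29.8), (283.9, 217.3, 48.2), (235.8, 219.9, 56.1), (282.6, 223.6, 20.1)]
T mould 7
[... 1362 characters left out ...]
, 43.4), (260.7, 184.3, 99.9), (224.2, 203.0, 154.6), (298.7, 196.7, 37.4), (195.4, 209.9, 357.6), (298.1, 209.3, 273.8), (251.0, 215.0, 138.9), (221.8, 227.5, 176.3), (274.6, 236.2, 180.6), (239.6, 238.0, 29.1), (240.2, 250.0, 231.6)]
S mould 110 [(127.2, 112.0, 29.7), (229.6, 119.4, 7.6), (234.9, 123.7, 23.4), (240.1, 131.9, 9.5), (144.2, 139.9, 40.1), (217.5, 144.9, 74.1), (192.5, 150.1, 130.8), (149.0, 150.2, 10.1), (253.5, 181.7, 9.1)]
S cover 110 [(383.9, 243.2, 15.4), (398.1, 252.1, 15.1), (360.8, 273.3, 734.8), (388.6, 257.6, 20.6), (413.0, 262.2, 17.8), (352.9, 306.0, 297.9), (302.4, 297.7, 22.5), (329.8, 298.9, 21.4), (316.6, 308.6, 18.4), (331.5, 322.1, 24.2), (290.3, 332.9, 5.9)]
```

View pics/c4.png

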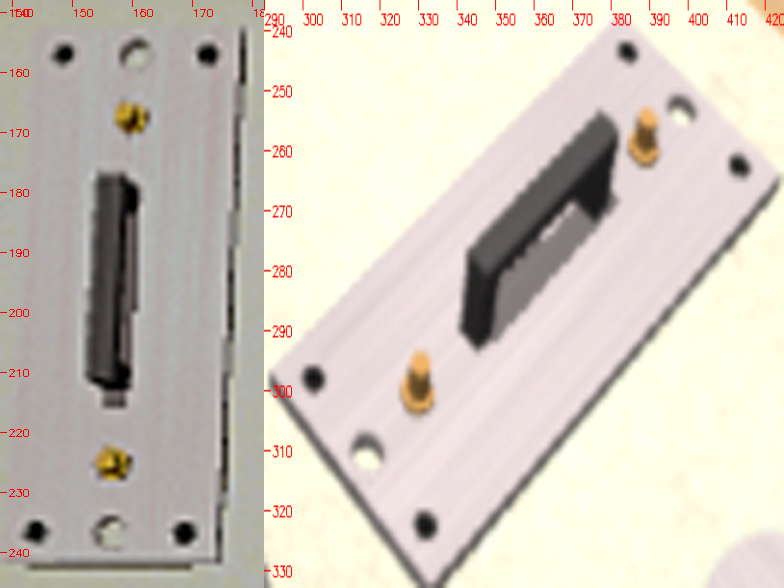

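Both cover crops show the four dark corner dots and the two dowel holes clearly. I'll compute the positions from both views.

```bash
python3 - <<'E'
from h import *
r=lambda v:np.round(np.array(v)*1000,1).tolist()
for n,H,a,b in(("L",.046,(235.2,213.05),(298.7,196.7)),("M",.040,(229.3,150.75),(239.6,238)),("S",.034,(253.4,180.9),(251.1,206.8)),("sleeve",.036,(278.6,151.6),(200,205)),("nut",.019,(283.85,217.35),(260.6,177.5)),
  ("gA",.034,(256.2,155.5),(221.3,218.6)),("gB",.034,(278.8,174.2),(223.8,194.6)),("gC",.034,(223.9,178.8),(274.9,227.2)),
  ("nL",.017,(360.2,174.9),(166,155.5)),("nM",.017,(354.35,197.4),(192.4,150.1)),("nS",.017,(348.4,220.25),(217.4,144.85))):
    print(n,r(ray("top",a,H)[:2]),r(ray("scene",b,H)[:2]))
T=[(355.2,151.45),(379.85,158.45),(334.8,232.05),(360.45,239.4)]
S=[(141.7,136.2),(149,150.2),(229.6,119.4),(240.1,131.9)]
Tc=[(148.15,156.6),(172.2,156.65),(143.5,236.2),(168.3,236.4)]
Sc=[(302.4,297.7),(331.5,322.15),(383.95,243.2),(412.95,262.2)]
for nm,A,B,z in(("mould",T,S,.068),("cover",Tc,Sc,.008)):
  for n,p in(("top",A),("scene",B)):
    q=np.array([ray(n,x,z)[:2] for x in p])
    f1,f2=q[:2].mean(0),q[2:].mean(0)
    d1=q[0]-q[2];d2=q[1]-q[3]
    print(nm,n,"c",r(q.mean(0)),"yaw",[round(float(np.arctan2(*(d[::-1]))),4) for d in(d1,d2,f1-f2)],"len",r(np.linalg.norm(f1-f2)),r(q))
print(r(ray("top",(367.55,155.1),.084)),r(ray("top",(347.4,236),.084)))
E
```

```text
L [463.9, 59.0] [463.6, 61.6]
M [646.0, 78.2] [645.4, 80.2]
S [558.0, 8.6] [557.7, 11.6]
sleeve [644.2, -64.3] [641.0, -61.0]
nut [454.9, -77.9] [453.6, -76.3]
gA [633.2, 0.6] [632.2, 3.0]
gB [577.5, -64.2] [576.4, -60.8]
gC [564.4, 93.1] [563.8, 95.0]
nL [578.8, -302.4] [574.4, -304.3]
nM [512.3, -282.2] [507.2, -284.3]
nS [446.2, -262.2] [440.8, -265.2]
mould top c [511.3, -280.7] yaw [-0.2834, -0.2829, -0.2832] len 236.2 [[634.9, -279.2], [614.5, -348.1], [408.1, -213.1], [387.8, -282.2]]
mould scene c [510.2, -278.9] yaw [-0.2823, -0.2849, -0.2836] len 235.5 [[613.0, -346.3], [633.5, -277.4], [386.9, -280.6], [407.4, -211.2]]
cover top c [520.3, 287.3] yaw [-0.0073, -0.009, -0.0082] len 236.1 [[638.6, 322.4], [638.1, 250.3], [402.5, 324.2], [402.1, 252.5]]
cover scene c [519.6, 289.0] yaw [-0.0091, -0.0087, -0.0089] len 235.8 [[637.3, 251.9], [637.7, 323.9], [401.4, 254.1], [402.0, 325.9]]
[619.7, -309.5, 84.0] [395.9, -243.8, 84.0]
```

The two views agree within about 2–3 mm, so I average them. Next: pick and place, starting with the large hub.

```bash
cat >> h.py <<'E'
from scipy.spatial.transform import Rotation as Ro
def quat(psi):
    x=np.array([0,0,-1.]);y=np.array([np.cos(psi),np.sin(psi),0])
    return Ro.from_matrix(np.c_[x,y,np.cross(x,y)]).as_quat()
def best(p,psi):
    q0=np.array(arm.read_joint_positions());o=[]
    for k in(psi,psi+np.pi):
        s=arm.ik(p,quat(k).tolist())
        if s is not None:o.append((np.abs(np.array(s)-q0).max(),k))
    return quat(min(o)[1]).tolist()
YAW=-.2834; MC=np.array([.5112,-.2803])
ax=np.array([np.cos(YAW),np.sin(YAW)])
NEST=dict(L=MC+.069*ax,M=MC,S=MC-.069*ax)
def pick(xy,z,psi,op,eff=50):
    arm.move_gripper(op)
    q=best([*xy,z+.09],psi); arm.movep([*xy,z+.09],q)
    arm.line_to([*xy,z],.12); arm.move_gripper(0.,eff)
    print("grip",round(arm.read_opening(),3),"t",arm.read_time()); arm.line_to([*xy,.22],.2)
def place(xy,z,psi,op):
    q=best([*xy,.22],psi); arm.movep([*xy,.22],q)
    arm.line_to([*xy,z+.02],.2); arm.line_to([*xy,z],.04)
    print("F",np.round(arm.read_ft_force(),1))
    arm.move_gripper(op); arm.pause(.2); arm.line_to([*xy,.22],.2); print("t",arm.read_time())
E
python3 - <<'E'
from h import *
pick([.4638,.0603],.088,np.pi/2,.9)
place(NEST["L"],.106,YAW+np.pi/2,.75)
q=best([.5577,.0101,.22],np.pi/2);arm.movep([.5577,.0101,.22],q)
t=snapshot("top");s=snapshot("scene");print(arm.read_time())
cv2.imwrite("pics/t1.png",t);cv2.imwrite("pics/s1.png",s)
cv2.imwrite("pics/c5.png",np.hstack([crop(t,320,143,70,110,5),crop(s,125,100,75,92,6)[:550]]))
E
```

```text
grip 0.337 t 4.4417
F [ 0.3  0.  -2.7]
t 9.275
10.5583
```

View pics/c5.png

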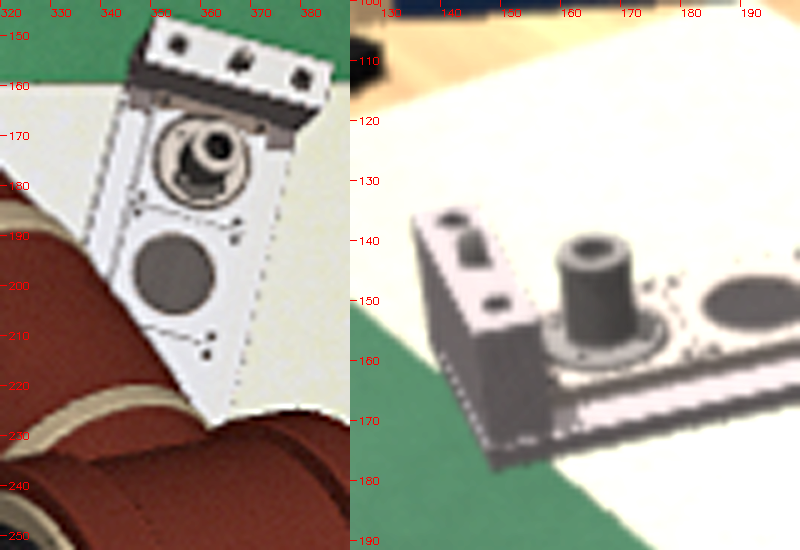

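The large hub stands upright in its recess, with a dark ring all round the flange at (360,175). Now medium and small.

```bash
python3 - <<'E'
from h import *
pick([.5577,.0101],.083,np.pi/2,.5)
place(NEST["S"],.1015,YAW+np.pi/2,.45)
pick([.6457,.0792],.085,np.pi/2,.6)
place(NEST["M"],.1035,YAW+np.pi/2,.55)
q=best([.52,.288,.25],np.pi/2);arm.movep([.52,.288,.25],q)
t=snapshot("top");s=snapshot("scene");print(arm.read_time())
cv2.imwrite("pics/t2.png",t);cv2.imwrite("pics/s2.png",s)
for n,z,w in(("L",.063,(355,168,372,178)),("M",.057,(345,185,368,203)),("S",.051,(338,208,360,225))):
    b=sorted(blobs(t,*w,60),key=lambda b:b[1])
    print(n,[np.round(ray("top",b_[:2],z)[:2]*1000,1).tolist()+[round(b_[2],1)] for b_ in b],NEST[n]*1000)
cv2.imwrite("pics/c6.png",np.hstack([crop(t,320,143,80,110,5),cv2.resize(crop(s,125,100,130,92,4),(400,550))]))
E
```

```text
grip 0.165 t 12.475
F [-0.4 -0.8 -1.2]
t 17.025
grip 0.251 t 20.05
F [ 0.4 -0.1 -0.7]
t 24.8917
27.0417
L [[577.1, -300.5, np.float64(21.8)], [567.1, -283.9, np.float64(21.4)]] [ 577.44760905 -299.59389271]
M [[510.9, -281.1, np.float64(11.1)], [499.7, -270.4, np.float64(24.8)]] [ 511.2 -280.3]
S [[445.0, -261.6, np.float64(5.0)], [437.1, -253.6, np.float64(13.1)]] [ 444.95239095 -261.00610729]
```

View pics/c6.png

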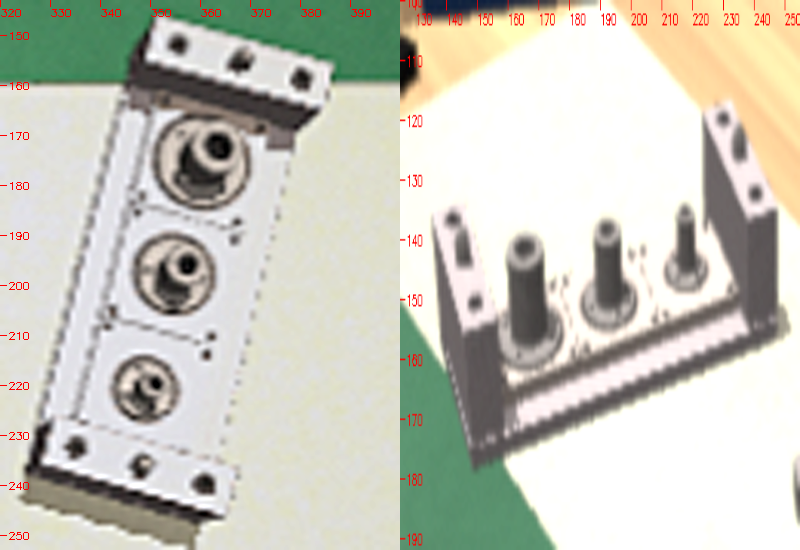

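All three hubs are seated and centred within about 1 mm of the commanded places. Next I grip the cover, hold it just above the pins and measure it there.

```bash
python3 - <<'E'
from h import *
c=[.5205,.2881];psi=-.0085+np.pi/2
arm.move_gripper(.6)
q=best([*c,.18],psi);arm.movep([*c,.18],q);arm.line_to([*c,.092],.1)
arm.move_gripper(0.,110);print("grip",arm.read_opening(),"t",arm.read_time())
arm.line_to([*c,.11],.05);arm.line_to([*c,.26],.15);print("F",np.round(arm.read_ft_force(),1))
m=[.5115,-.2799]
q=best([*m,.26],YAW+np.pi/2);arm.movep([*m,.26],q)
arm.line_to([*m,.092+.092],.1);arm.pause(.3)
print(q,arm.read_tool_pos(),arm.read_time())
t=snapshot("top");s=snapshot("scene")
cv2.imwrite("pics/t3.png",t);cv2.imwrite("pics/s3.png",s)
cv2.imwrite("pics/c7.png",np.hstack([crop(t,315,135,85,120,5)[:600],cv2.resize(crop(s,115,85,145,100,4),(375,600))]))
for n,im,w,th in(("top",t,(315,135,400,255),60),("scene",s,(115,85,260,185),90)):
    print(n,[tuple(np.round(b,1).tolist()) for b in blobs(im,*w,th,3,40)])
E
```

```text
grip 0.13708346722477088 t 29.1167
F [ 0.1 -0.2 -5.3]
[0.09986205983645209, 0.7000196918696079, -0.09986205983645209, 0.7000196918696079] [ 0.51164968 -0.28001607  0.18449525] 34.025
top [(357.8, 148.3, 7.4), (331.5, 210.0, 3.6), (352.4, 223.3, 3.9), (336.8, 230.9, 9.6), (351.7, 233.8, 6.6), (348.6, 235.2, 11.2), (363.2, 238.5, 17.9)]
scene [(240.0, 121.0, 3.8), (139.8, 125.0, 4.4), (157.3, 127.2, 12.2), (199.7, 127.2, 8.8), (257.4, 128.3, 9.3), (143.4, 132.0, 6.6), (147.6, 138.8, 5.9), (203.6, 141.7, 3.6), (199.8, 142.5, 4.0), (178.1, 147.2, 4.8), (118.2, 149.4, 11.1), (258.0, 177.4, 12.9), (256.0, 182.9, 18.6)]
```

View pics/c7.png

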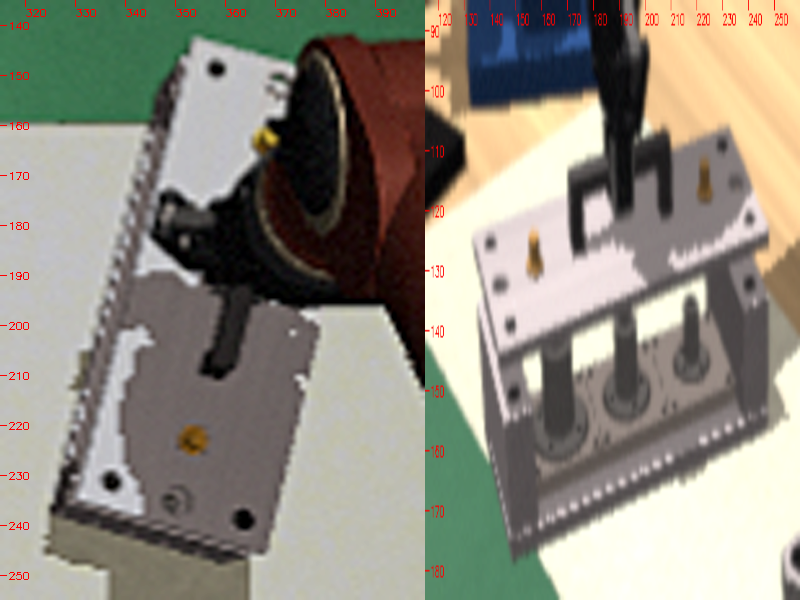

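The cover hangs level over the pins. Three corner dots are visible in each view, and I compare them with the mould's own dots.

```bash
python3 - <<'E'
from h import *
t=cv2.imread("pics/t3.png");s=cv2.imread("pics/s3.png")
print([tuple(np.round(b,1)) for b in blobs(s,222,103,238,116,125)],[tuple(np.round(b,1)) for b in blobs(t,355,232,370,245,45)])
z=.1005
A=[((357.8,148.3),(355.2,151.45)),((336.8,230.9),(334.8,232.05)),((363.2,238.5),(360.45,239.4))]
B=[((139.8,125),(141.7,136.2)),((147.6,138.8),(149,150.2)),((240,121),(240.1,131.9))]
for n,L in(("top",A),("scene",B)):
    P=np.array([ray(n,a,z)[:2] for a,b in L]);Q=np.array([ray(n,b,.068)[:2] for a,b in L])
    print(n,np.round((P-Q)*1000,1).tolist(),"yaw",[np.round(np.arctan2(*(X[0]-X[1 if n=="top" else 2])[::-1]),4) for X in(P,Q)])
    print(np.round((P-Q)@np.c_[ax,[-ax[1],ax[0]]]*1000,1).tolist())
E
```

```text
[(np.float64(229.0), np.float64(111.2), np.float64(133.0))] [(np.float64(363.3), np.float64(238.4), np.float64(14.4))]
top [[-0.5, -0.0], [0.1, 0.3], [-0.0, 0.3]] yaw [np.float64(-0.2854), np.float64(-0.2834)]
[[-0.5, -0.2], [-0.0, 0.3], [-0.1, 0.3]]
scene [[1.6, 1.3], [0.9, 2.1], [1.8, 1.8]] yaw [np.float64(-0.5832), np.float64(-0.5812)]
[[1.2, 1.8], [0.3, 2.3], [1.2, 2.3]]
```

The top view puts the cover within 0.5 mm. The scene view's 2 mm lies along its line of sight, which fits a small height error. I'll lower it in steps and watch the force.

```bash
python3 - <<'E'
from h import *
m=[.5115,-.2799];f0=np.array(arm.read_ft_force());print(f0)
for u in(.086,.083,.080,.077,.074,.071,.0695):
    arm.line_to([*m,u+.092],.03);arm.pause(.1);f=np.array(arm.read_ft_force())-f0
    print(u,np.round(f,1),np.round(arm.read_wrist_torque(),2),np.round(arm.read_tool_pos(),4))
    if np.linalg.norm(f)>15:break
t=snapshot("top");s=snapshot("scene");print(arm.read_time())
cv2.imwrite("pics/t4.png",t);cv2.imwrite("pics/s4.png",s)
cv2.imwrite("pics/c8.png",np.hstack([crop(t,315,135,85,120,5)[:600],cv2.resize(crop(s,125,95,130,100,4),(375,600))]))
E
```

```text
[-0.47223088  0.05366778 -5.36101233]
0.086 [ 0.3  0.  -0.1] [-0.   -0.03  0.04] [ 0.5116 -0.2799  0.1779]
0.083 [-0.1  0.3 -0.4] [ 0.03 -0.03  0.04] [ 0.5115 -0.2799  0.1749]
0.08 [-0.5 -0.4 -0.1] [-0.04 -0.03  0.02] [ 0.5115 -0.2799  0.1719]
0.077 [ 0.7  0.1 -0.4] [ 0.02 -0.03  0.02] [ 0.5115 -0.2799  0.1689]
0.074 [ 1.   0.4 -0.1] [ 0.02 -0.   -0.02] [ 0.5115 -0.2799  0.166 ]
0.071 [ 0.  -0.6 -0.7] [-0.    0.01  0.  ] [ 0.5115 -0.2799  0.1629]
0.0695 [ 1.3  0.3 -0.5] [-0.   -0.05 -0.03] [ 0.5115 -0.2799  0.1615]
36.775
```

View pics/c8.png

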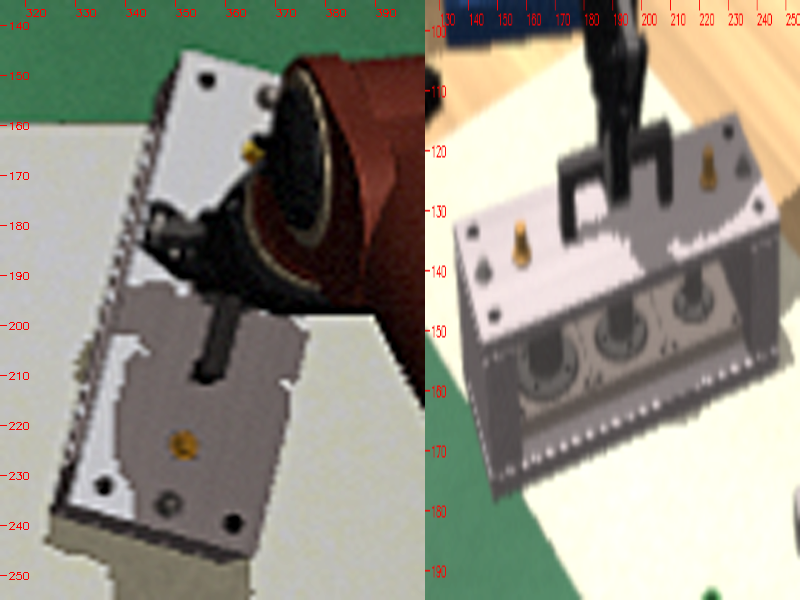

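The cover went over both pins with no contact force, and the pins show through the holes at (369,154) and (348,236). I lower it to contact, release, back off and check.

```bash
python3 - <<'E'
from h import *
m=[.5115,-.2799];f0=-5.3
for u in(.0688,.0682,.0677,.0672,.0667):
    arm.line_to([*m,u+.092],.02);arm.pause(.1);f=arm.read_ft_force()[2]-f0;print(u,round(f,1))
    if f>3:break
arm.move_gripper(.6);arm.pause(.3);arm.line_to([*m,.27],.15)
print(np.round(arm.read_ft_force(),1))
arm.movep([.52,.15,.3],best([.52,.15,.3],np.pi/2));arm.pause(.3)
t=snapshot("top");s=snapshot("scene");print(arm.read_time())
cv2.imwrite("pics/t5.png",t);cv2.imwrite("pics/s5.png",s)
cv2.imwrite("pics/c9.png",np.hstack([crop(t,315,135,85,120,5)[:600],cv2.resize(crop(s,125,95,130,100,4),(375,600))]))
print([tuple(np.round(b,1).tolist()) for b in blobs(t,325,140,395,245,60,3,40)])
E
```

```text
0.0688 -0.4
0.0682 6.4
[ 1.1 -0.7 -0.5]
41.1
[(347.2, 154.3, 29.3), (355.9, 150.7, 7.1), (368.0, 154.6, 9.1), (380.7, 157.6, 7.1), (347.1, 236.2, 6.0), (361.2, 239.2, 8.7), (355.2, 243.7, 6.0)]
```

View pics/c9.png

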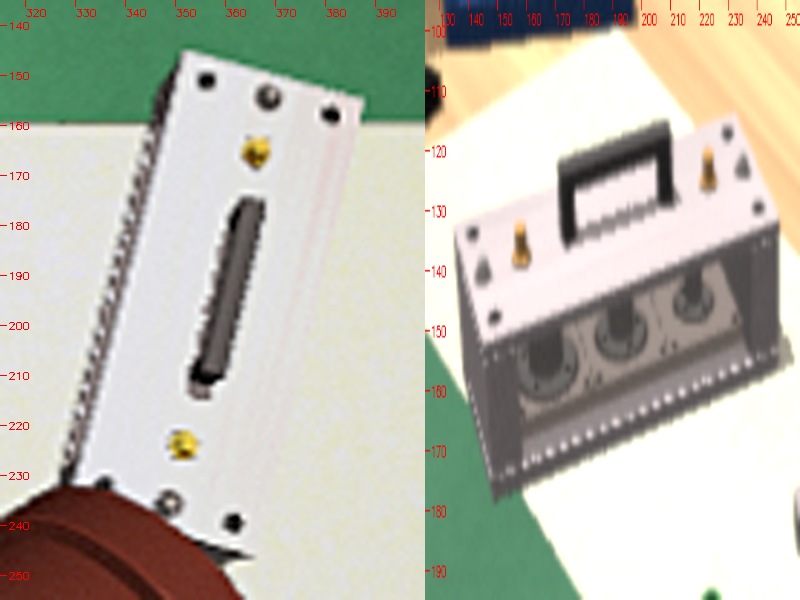

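The cover lies flat on both end blocks with the pins through its holes. The hubs underneath are still upright, and the arm is clear. Handing in.

```bash
python3 -c "
from station import ticket;print(ticket.finish_job())"
```

```text
the job is handed in; nothing more can be done
None
```

The mould is loaded and closed, and I handed the job in at about 41 s; no verdict came back. All three steel hubs stand flange down in their own recesses. The cover sits over both dowel pins and has been let go.

**Last checks:**
- **Hubs:** before closing, the top view put each within about 1 mm of where I aimed, with its flange down in its recess. The last picture shows them still upright under the cover.
- **Cover:** it slid over the pins with about 1 N of force and touched down at an underside height of about 68.2 mm (6 N). The last picture shows it flat, with both pins in their holes.
- **Not touched:** I left the sleeve, the nut and the green look-alikes alone. I didn't measure the sleeve and nut again at the end.

**One disagreement:** with the cover held above the pins, the top view had it within 0.5 mm, but the scene view showed it about 2 mm off. That offset lay along the scene camera's line of sight. I trusted the top view, and the cover then went on without contact force.

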